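# Put the stacked examination lenses back on their rests

## Task

The four examination lenses have been left stacked in a tower: take it apart from the top, one lens at a time in that order, and set each down lying flat in the black dished rest of its own size - smallest lens in the smallest rest, and so on up to the largest. They are glass, so do not drop them or tip them over, and do not knock over the dropper bottle or shift the trial frame.

Things in the scene. Friction and masses are not known exactly. Their poses are not given: they have to be found in the camera images.
- lens_a: The smallest of four examination lenses: a solid round silver metal ring mount with dark grip grooves and a dark, clear glass face on top, 27 mm in diameter, 26 mm high, under 0.15 kg, on top of the stack at the start. Origin at the centre of its underside, z up along its axis. The four are stacked in a tower, each merely resting on the next larger one (plain flat faces, nothing locks; centres up to 2 mm off).
- lens_b: The second smallest of four examination lenses: a solid round silver metal ring mount with dark grip grooves and a dark, clear glass face on top, 37 mm in diameter, 26 mm high, under 0.15 kg, in the stack at the start. Origin at the centre of its underside, z up along its axis. The four are stacked in a tower, each merely resting on the next larger one (plain flat faces, nothing locks; centres up to 2 mm off).
- lens_c: The second largest of four examination lenses: a solid round silver metal ring mount with dark grip grooves and a dark, clear glass face on top, 48 mm in diameter, 26 mm high, under 0.15 kg, in the stack at the start. Origin at the centre of its underside, z up along its axis. The four are stacked in a tower, each merely resting on the next larger one (plain flat faces, nothing locks; centres up to 2 mm off).
- lens_d: The largest of four examination lenses: a solid round silver metal ring mount with dark grip grooves and a dark, clear glass face on top, 60 mm in diameter, 26 mm high, under 0.15 kg, at the bottom of the stack at the start, on a plain black rubber disc 84 mm across and 10 mm high. Origin at the centre of its underside, z up along its axis. The four are stacked in a tower, each merely resting on the next larger one (plain flat faces, nothing locks; centres up to 2 mm off).
- rest_a: The smallest of four black round dished rests fixed to the table, empty at the start: 49 mm outer diameter, a dish of 41 mm inner diameter lined in grey with its floor 3 mm above the table, rim 7 mm above the table. It is the place for the 27 mm lens (7 mm play all round; that lens then stands 22 mm above the rim, so grip a lens at least 8 mm above its underside to keep the fingers off the rim). Origin at the centre of its underside, on the table; z up.
- rest_b: The second smallest of four black round dished rests fixed to the table, empty at the start: 59 mm outer diameter, a dish of 51 mm inner diameter lined in grey with its floor 3 mm above the table, rim 7 mm above the table. It is the place for the 37 mm lens (7 mm play all round; that lens then stands 22 mm above the rim, so grip a lens at least 8 mm above its underside to keep the fingers off the rim). Origin at the centre of its underside, on the table; z up.
- rest_c: The second largest of four black round dished rests fixed to the table, empty at the start: 70 mm outer diameter, a dish of 62 mm inner diameter lined in grey with its floor 3 mm above the table, rim 7 mm above the table. It is the place for the 48 mm lens (7 mm play all round; that lens then stands 22 mm above the rim, so grip a lens at least 8 mm above its underside to keep the fingers off the rim). Origin at the centre of its underside, on the table; z up.
- rest_d: The largest of four black round dished rests fixed to the table, empty at the start: 82 mm outer diameter, a dish of 74 mm inner diameter lined in grey with its floor 3 mm above the table, rim 7 mm above the table. It is the place for the 60 mm lens (7 mm play all round; that lens then stands 22 mm above the rim, so grip a lens at least 8 mm above its underside to keep the fingers off the rim). Origin at the centre of its underside, on the table; z up.
- bottle: Bystander: small white dropper bottle standing among the rests, 32 mm diameter, 75 mm tall. Not to be knocked over. Origin at the centre of its underside, z up.
- trial_frame: Bystander: black-and-steel trial spectacle frame lying flat, about 150 mm (its x) by 56 mm (its y), 12 mm high. Not to be shifted. Origin at the centre of its underside, z up.
There are look-alikes about, which are no part of the job. What is shaped like the lens_b but yellow is not meant.

How it is judged:
By the outcome, as a careful person would: the job done as asked, in the order asked, and still so for the second after the job is handed in, with the robot touching nothing.
It also fails if it takes over 106 s, if anything falls off the work surface, if the arm or the gripper's body presses on something with over 40 N, if the wrist force passes 120 N, or if a joint passes its speed limit or range.

## Robot

A 6-joint arm with a two-finger parallel gripper is mounted at the origin on the work surface. World frame = base frame: x ahead of the robot, y to its left, z up, the work surface at z = 0. Lengths are in mm, angles in degrees, forces in N, time in s.
With the tool pointing down it reaches from about 300 to 775 mm from the base axis. Payload 14.6 kg.
Tool frame: the origin (TCP) lies between the finger pads; the fingertips stand 25 mm ahead of it and the grasp point (between the pads) lies 6 mm ahead of it; x points along the fingers, y is the direction in which the jaws open and shut, and the axes are right-handed (so a half turn about x gives the same grasp; the last joint's range is limited). The gripper opens to 85 mm and grips with 20 to 120 N. Pads are 22 mm wide; open, the fingers measure 114 mm over their backs; the gripper's body (76 mm by 85 mm) begins 54 mm behind the grasp point. The pads swing forward as they close: fully open they stand 13 mm farther back than shut.
Start: joints at [-3.816, 17.183, 87.147, -0, 75.671, -3.816], TCP at [549.991, -0.002, 256.281] pointing down, gripper open.
Joint ranges: [-173.82, 173.82], [-45.26, 126.66], [13.44, 144.39], [-59.66, 239.66], [0, 175.72], [-146.38, 146.38]. Speed limits (degrees/s): [127.2, 127.2, 147.25, 180, 180, 180].

## Interface

Orientations are given as [roll, pitch, yaw] about the fixed x, y, z axes, in that order (R = Rz(yaw) Ry(pitch) Rx(roll)).
In Python, from cell import env, vision, workorder gives the robot as it stands.
- The arm moves only by the shell command python3 -m handwheel 'ROWS'. ROWS is text: rows parted by semicolons, each of 7 numbers parted by spaces: the shift along the world's x, y, z in cm, then the turn, a rotation vector about the world's x, y, z in degrees, then the closure, from 0 (fully open) to 1 (shut). In form: tx ty tz ax ay az gripper; .... A call has exactly 8 rows; each row is the pose to reach, as a shift and turn from the pose commanded when the call began; what a row does not reach only later rows make up. A row lasts 1/8 s, in which the tool goes at most 62.5 mm and 10.7 degrees, less where a joint would pass 70% of its speed; a pose out of reach is approached as far as the arm can. A call with a gripper value outside its range is refused whole. The fingers move at their own pace and stop on an object; the grip force is fixed at half the most. Time passes only in rows, so rows that repeat a pose let the fingers close, or fill a call up. It gives the time, the measured TCP pose, the force and the opening at its end, in the units of the state.
- env.get_obs(): the state, without advancing time (a new reading comes with each control period).
- vision.get_image(name): name is "scene" or "side" or "wrist"; returns the picture (400x640x3 uint8, blue, green, red); there is no depth.
- vision.calibration(name): a dict with "fx", "fy", "cx", "cy" (pixels), "pose" (4x4, takes a point from camera to world coordinates); the wrist camera has in their place "T_tool_cam" (4x4, takes a point from camera to tool coordinates, whose origin is the TCP and whose axes are the tool frame's). Camera axes: x right, y up, looking along -z (the intrinsics and any distortion apply to the point x, -y, -z); pixel columns grow to the right and rows downward; lengths in mm; the calibration is good to about 2 mm. The wrist camera is an equidistant fisheye: a pixel r from the principal point sees the ray r / f radians off the axis. A picture is of the moment at which its call begins: read the wrist's pose just before it. calibration takes no time and is no camera call.
- workorder.hand_in(): hands the job in, once; it reports no verdict.
The state is a dict: "time": time; "q": joint angles; "joint_vel": joint speeds; "joint_torque": joint torques, N m; "eef_pos": TCP position; "ee_rot": TCP orientation; "ft_force": force on the tool from outside, world axes, zero at the start; "torque": the same for the moment, N m; "gripper_width": opening from 0.0 (shut) to 1.0 (fully open).
Only numpy, scipy, OpenCV 4.12 (cv2) and the standard library are available. Lean on these libraries where they do the work, as an engineer would, in place of code of your own. Each camera call takes 0.05 s, during which the arm holds its last target.

## Working session

There is one attempt and no reset: what is moved stays moved. The work goes in short steps, Python scripts to look and compute and a shell command to move; the robot and the scene stay as the last step left them, time stands still between calls to the robot, and variables do not carry over. Pictures are saved under pics/ and viewed, and the job is handed in when it is done.

```bash
ls; mkdir -p pics; python3 - <<'E'
from cell import env, vision
import cv2,json
o=env.get_obs(); print({k:(v if not hasattr(v,'tolist') else v.tolist()) for k,v in o.items()})
for n in ["scene","side","wrist"]:
    cv2.imwrite(f"pics/0_{n}.png",vision.get_image(n)); print(n,vision.calibration(n))
E
```

```text
pics
{'time': 0.0, 'q': [-3.816574664740777, 17.214516338898328, 87.18355948862703, -0.0004608352960690484, 75.67240291212572, -3.8166405680016586], 'joint_vel': [-0.053086370417782455, 0.005692304693379564, -0.020049854837487165, -0.0006493895845724158, 0.0044954970406947715, -0.0929360135591948], 'joint_torque': [0.002333778975298628, -54.34855341911316, -36.17827534675598, 2.8253297728042526e-05, 0.004148759180679917, -3.559912556738709e-05], 'eef_pos': [549.7658009396882, 0.004486696367082301, 255.70789246303056], 'ee_rot': [-93.45377547016292, 89.92951984645377, 176.54640474865425], 'ft_force': [-0.39395357911356027, -0.0016990508057455468, 0.0026538040892769743], 'torque': [0.02060431721549994, -0.005946902277648672, -0.029877221686589708], 'gripper_width': 0.9994367220545803}
scene {'fx': 446.83545904147996, 'fy': 446.83545904147996, 'cx': 322.8422890937377, 'cy': 200.63264117545893, 'pose': array([[-1.46742644e-01, -8.38712180e-01,  5.24431573e-01,
         1.17075005e+03],
       [ 9.89109320e-01, -1.18317800e-01,  8.75422820e-02,
         1.50624377e+02],
       [-1.1373188
[... 378 characters left out ...]
,  6.25492323e-01, -7.53045767e-01,
        -5.60633213e+02],
       [ 1.41348512e-02,  7.71051423e-01,  6.36615982e-01,
         6.09689845e+02],
       [ 0.00000000e+00,  0.00000000e+00,  0.00000000e+00,
         1.00000000e+00]])}
wrist {'fx': 309.70691628693146, 'fy': 309.70691628693146, 'cx': 317.10278889293073, 'cy': 200.01100520924987, 'T_tool_cam': array([[ 3.86589908e-04,  3.21681469e-01, -9.46847867e-01,
        -1.17665971e+02],
       [ 9.99999007e-01,  1.15846893e-03,  8.01868534e-04,
        -1.56435647e-01],
       [ 1.35484008e-03, -9.46847237e-01, -3.21680702e-01,
        -8.31544102e+01],
       [ 0.00000000e+00,  0.00000000e+00,  0.00000000e+00,
         1.00000000e+00]])}
```

View pics/0_scene.png

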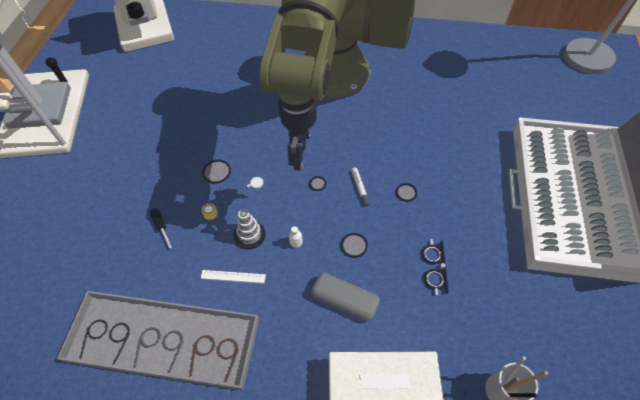

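View pics/0_side.png

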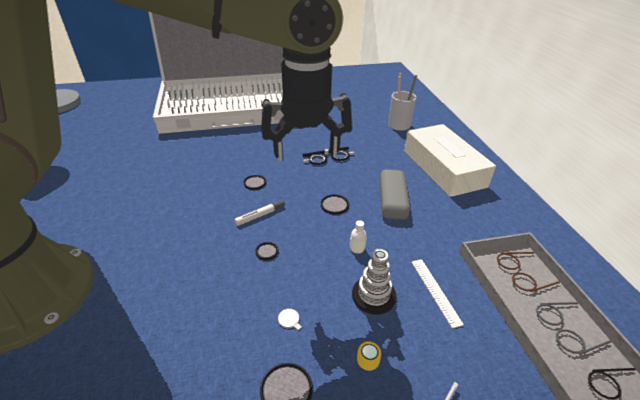

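View pics/0_wrist.png

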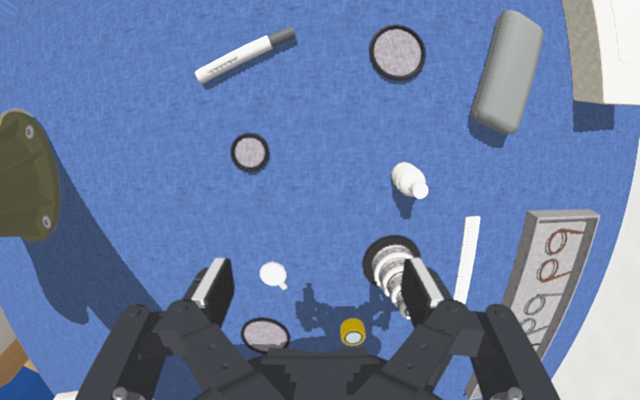

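The scene view shows the tower at (248,232), on a black disc. Dark rests are at (216,171), (318,184), (406,192) and (354,245). The bottle is at (296,237) and the trial frame at about (434,265). The yellow look-alike at (209,212) stands alone and isn't silver, so it isn't lens_b. The next step is enlarged crops and measurements.

```bash
cat > h.py <<'E'
import numpy as np,cv2
from cell import env,vision
from scipy.spatial.transform import Rotation as Rn
def tool():
    o=env.get_obs(); T=np.eye(4); T[:3,:3]=Rn.from_euler('xyz',o['ee_rot'],degrees=True).as_matrix(); T[:3,3]=o['eef_pos']; return T
def cam(n,T=None):
    c=vision.calibration(n)
    P=c['pose'] if 'pose' in c else T@c['T_tool_cam']
    return c,P
def proj(n,X,T=None):
    c,P=cam(n,T); X=np.atleast_2d(X).astype(float)
    p=(X-P[:3,3])@P[:3,:3]; x,y,z=p[:,0],-p[:,1],-p[:,2]
    if n!='wrist': return np.c_[c['fx']*x/z+c['cx'],c['fy']*y/z+c['cy']]
    r=np.hypot(x,y); th=np.arctan2(r,z); k=np.where(r>0,th/np.maximum(r,1e-9),0)
    return np.c_[c['fx']*x*k+c['cx'],c['fy']*y*k+c['cy']]
def unproj(n,uv,z,T=None):
    c,P=cam(n,T); uv=np.atleast_2d(uv).astype(float)
    a=(uv[:,0]-c['cx'])/c['fx'];b=(uv[:,1]-c['cy'])/c['fy']
    if n=='wrist':
        t=np.hypot(a,b); s=np.where(t>0,np.sin(t)/np.maximum(t,1e-9),1); d=np.c_[a*s,-b*s,-np.cos(t)]
    else: d=np.c_[a,-b,-np.ones_like(a)]
    d=d@P[:3,:3].T; o=P[:3,3]
    return o+d*((z-o[2])/d[:,2])[:,None]
def circ(n,xc,yc,z,D,T=None):
    t=np.linspace(0,2*np.pi,72,endpoint=False)
    return proj(n,np.c_[xc+D/2*np.cos(t),yc+D/2*np.sin(t),np.full(72,z)],T)
E
python3 - <<'E'
from h import *
import pickle
T=tool()
im={'scene':cv2.imread('pics/0_scene.png'),'side':cv2.imread('pics/0_side.png'),'wrist':cv2.imread('pics/0_wrist.png')}
pickle.dump(T,open('T0.pkl','wb'))
print('blue bg', im['scene'][200,280])
for n,pts in {'scene':[(216,171),(318,184),(406,192),(354,245),(248,236)],'side':[(286,387),(267,251),(255,183),(335,204),(374,295)],'wrist':[(265,335),(250,153),(398,53),(390,260)]}.items():
    g=im[n].astype(int)
    hsv=cv2.cvtColor(im[n],cv2.COLOR_BGR2HSV)
    m=((hsv[...,1]<110)|(hsv[...,2]<45)).astype(np.uint8)
    k,lab,st,ce=cv2.connectedComponentsWithStats(m)
    for p in pts:
        l=lab[p[1],p[0]]
        if l==0: print(n,p,'bg');continue
        cs,_=cv2.findContours((lab==l).astype(np.uint8),cv2.RETR_EXTERNAL,cv2.CHAIN_APPROX_NONE)
        c=max(cs,key=len)[:,0]
        w=unproj(n,c,7,T)
        (x,y),r=cv2.minEnclosingCircle(w[:,:2].astype(np.float32))
        A=np.c_[w[:,:2],np.ones(len(w))];s=np.linalg.lstsq(A,(w[:,:2]**2).sum(1),rcond=None)[0]
        xc,yc=s[:2]/2
        print(n,p,len(c),np.round([x,y,2*r],1),'lsq',np.round([xc,yc,2*np.sqrt(s[2]+xc**2+yc**2)],1))
def crop(n,u,v,w,h,f): return cv2.resize(im[n][v:v+h,u:u+w],None,fx=f,fy=f,interpolation=cv2.INTER_CUBIC)
a=crop('scene',190,150,130,120,6) ; b=crop('side',300,210,120,110,5)
cv2.imwrite('pics/1a.png',cv2.resize(a,(650,600)));cv2.imwrite('pics/1b.png',b)
E
```

```text
blue bg [140  95  75]
scene (216, 171) 74 [ 467.1 -278.8   86.6] lsq [ 467.5 -278.1   82.4]
scene (318, 184) 43 [468.5  18.1  50.6] lsq [468.7  18.3  47.6]
scene (406, 192) 54 [463.1 268.   61.2] lsq [462.9 267.7  57.5]
scene (354, 245) 73 [646.8 142.1  72.1] lsq [646.9 142.   69.4]
scene (248, 236) 268 [ 630.9 -192.3  210.5] lsq [ 628.2 -182.8  134. ]
side (286, 387) 1215 [ 568.7 -156.9  387.3] lsq [ 579.7 -187.3  227.4]
side (267, 251) 64 [466.8  14.5  58.2] lsq [467.1  15.   52. ]
side (255, 183) 56 [462.1 264.4  67. ] lsq [462.6 264.7  61.2]
side (335, 204) 72 [645.9 138.4  78.1] lsq [645.6 138.5  72.9]
side (374, 295) 1215 [ 568.7 -156.9  387.3] lsq [ 579.7 -187.3  227.4]
wrist (265, 335) 2599 [ 983.1 -975.3 2699.5] lsq [ 863.9 -894.8 1538.2]
wrist (250, 153) 109 [466.7  19.2  50.5] lsq [466.6  19.9  48. ]
wrist (398, 53) 167 [643.7 142.2  71.5] lsq [644.2 142.5  69.1]
wrist (390, 260) 2599 [ 983.1 -975.3 2699.5] lsq [ 863.9 -894.8 1538.2]
```

```bash
python3 -c "
import cv2
a=cv2.imread('pics/1a.png');print(a.shape)"
```

```text
(600, 650, 3)
```

View pics/1a.png

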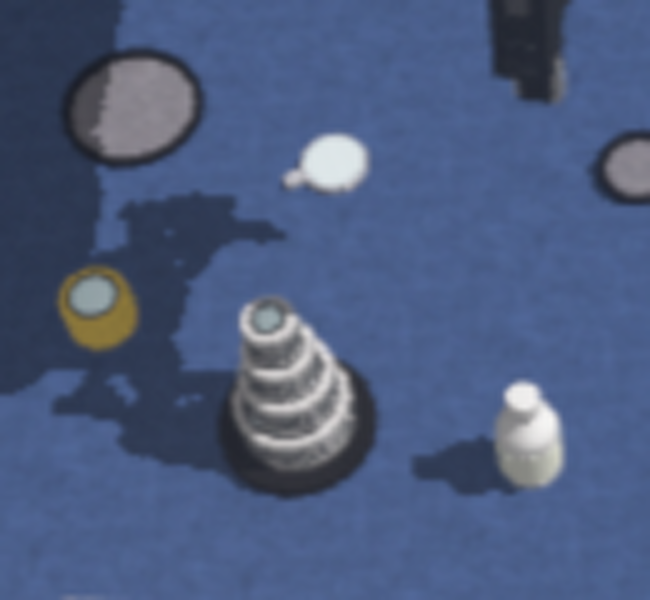

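View pics/1b.png

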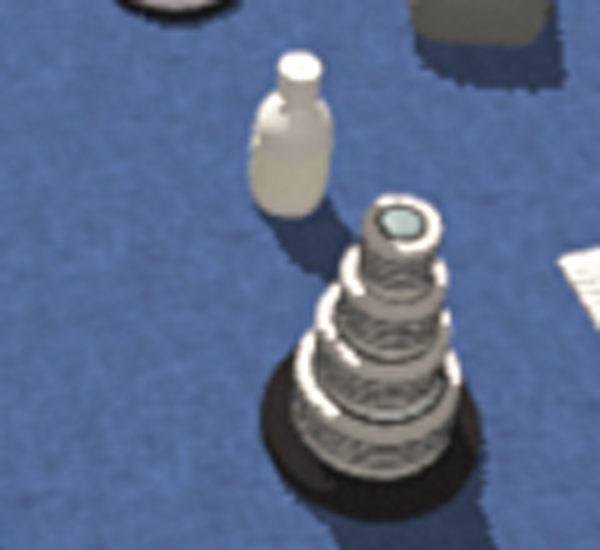

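```bash
python3 - <<'E'
from h import *
import pickle
T=pickle.load(open('T0.pkl','rb'))
print(unproj('scene',(243.6,213.4),114),unproj('side',(380.2,254.6),114))
print('yellow side top',unproj('side',(370,352),26),'bottle top',unproj('side',(360,223),75),unproj('scene',(294.3,229),75))
im={n:cv2.imread(f'pics/0_{n}.png') for n in ['scene','side','wrist']}
# overlay refine: hypothesise
cen=np.array([598.,-165.]) 
def draw(n,p,T,box,f,fn):
    u,v,w,h=box;a=cv2.resize(im[n][v:v+h,u:u+w],None,fx=f,fy=f,interpolation=cv2.INTER_CUBIC)
    for z,D in [(10,84),(36,60),(62,48),(88,37),(114,27)]:
        c=circ(n,p[0],p[1],z,D,T); c=((c-[u,v]+.5)*f).astype(int); cv2.polylines(a,[c.reshape(-1,1,2)],True,(0,255,0),1)
    return a
p=(unproj('scene',(243.6,213.4),114)+unproj('side',(380.2,254.6),114))[0,:2]/2
a=draw('scene',p,T,(200,190,80,80),5,'');b=draw('side',p,T,(330,230,80,80),5,'')
cv2.imwrite('pics/2.png',np.hstack([a,b]));print(p)
E
```

```text
[[ 654.14620168 -132.01306656  114.        ]] [[ 654.67437662 -133.96344799  114.        ]]
yellow side top [[ 605.79965306 -257.45135243   26.        ]] bottle top [[659.26071185  -9.61949319  75.        ]] [[658.77461058  -8.14326975  75.        ]]
[ 654.41028915 -132.98825728]
```

View pics/2.png

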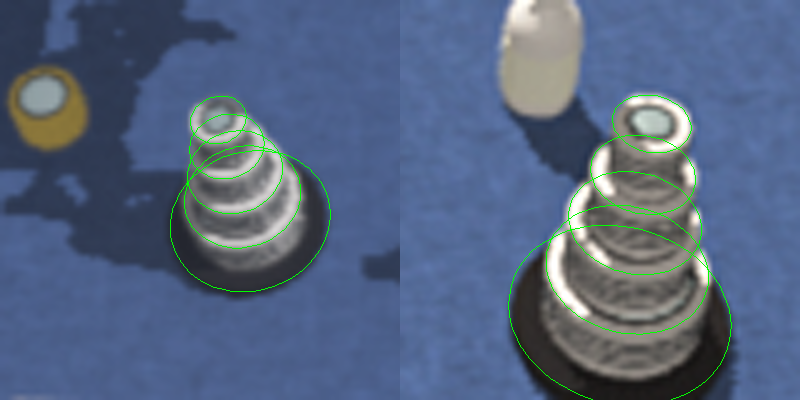

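```bash
python3 - <<'E'
from h import *
import pickle
T=pickle.load(open('T0.pkl','rb'));print(T.round(3))
for d in (12,25):
  for n in('side','scene','wrist'):
    X=np.array([T[:3,3]+T[:3,:3]@np.array([d,s*42.5,w]) for s in(-1,1) for w in(-11,11)])
    print(d,n,proj(n,X,T).round(1).tolist())
im={n:cv2.imread(f'pics/0_{n}.png') for n in ['scene','side','wrist']}
a=cv2.resize(im['side'][90:170,255:365],None,fx=5,fy=5,interpolation=cv2.INTER_CUBIC)
cv2.imwrite('pics/3.png',a)
E
```

```text
[[-1.00000e-03  1.00000e+00  0.00000e+00  5.49838e+02]
 [ 0.00000e+00  0.00000e+00 -1.00000e+00  6.00000e-03]
 [-1.00000e+00 -1.00000e-03 -0.00000e+00  2.55827e+02]
 [ 0.00000e+00  0.00000e+00  0.00000e+00  1.00000e+00]]
12 side [[280.8, 154.5], [282.5, 161.4], [328.5, 149.8], [331.4, 156.4]]
12 scene [[309.3, 138.9], [300.0, 137.9], [303.1, 168.1], [293.5, 167.0]]
12 wrist [[230.9, 254.5], [236.2, 291.1], [404.6, 254.3], [399.2, 290.9]]
25 side [[281.1, 160.8], [282.8, 167.8], [328.3, 156.0], [331.1, 162.7]]
25 scene [[309.5, 142.5], [300.3, 141.5], [303.4, 171.5], [293.8, 170.4]]
25 wrist [[237.0, 242.7], [241.4, 277.8], [398.4, 242.5], [394.0, 277.6]]
```

View pics/3.png

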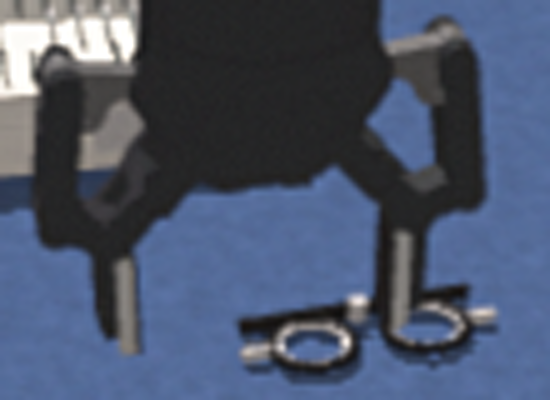

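```bash
python3 -m handwheel '1.5 -1.9 0 0 0 0 0; 3.5 -4.5 -1 0 0 0 0; 6 -7.5 -3 0 0 0 0; 8.5 -10.5 -5 0 0 0 0; 10 -12.7 -7 0 0 0 0; 10.4 -13.3 -8 0 0 0 0; 10.4 -13.3 -8 0 0 0 0; 10.4 -13.3 -8 0 0 0 0'
cat > look.py <<'E'
from h import *
import sys
T=tool()
tag=sys.argv[1]; ns=sys.argv[2].split(',')
for n in ns:
    cv2.imwrite(f'pics/{tag}_{n}.png',vision.get_image(n))
np.save(f'pics/{tag}_T.npy',T); print(T[:3,3].round(1), env.get_obs()['time'])
E
python3 look.py A wrist,side
```

```text
time: 1.15
eef_pos: [654.0, -132.1, 177.4]
ee_rot: [77.8, 89.9, -12.2]
ft_force: [0.1, -0.2, -0.0]
gripper_width: 0.998
[ 654.  -132.1  177.4] 1.25
```

```bash
python3 - <<'E'
from h import *
T=np.load('pics/A_T.npy')
a=cv2.imread('pics/A_wrist.png')
for z,D in [(10,84),(36,60),(62,48),(88,37),(114,27)]:
    c=circ('wrist',654.4,-133,z,D,T).astype(int); cv2.polylines(a,[c.reshape(-1,1,2)],True,(0,255,0),1)
cv2.imwrite('pics/A2.png',a)
E
```

```text
(no output)
```

View pics/A2.png

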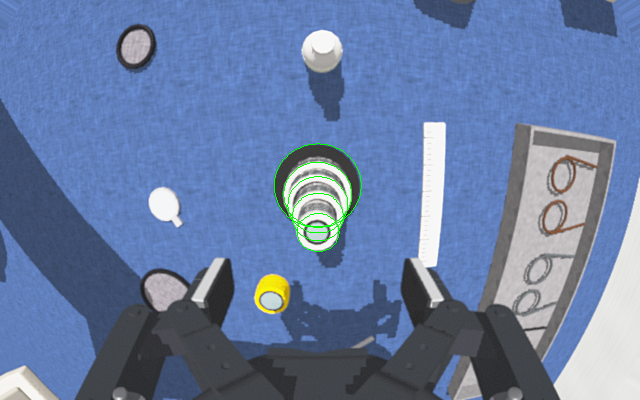

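View pics/A_side.png

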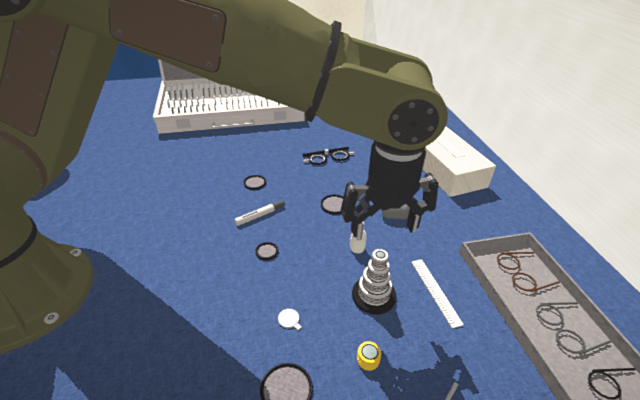

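Wrist view: the lens_a top circle at (316,233) is centred between the jaws, and the predicted circles sit on the tower. The yellow one at (272,294) is well clear. Next: descend and close.

```bash
python3 -m handwheel '0 0 -1 0 0 0 0; 0 0 -2.5 0 0 0 0; 0 0 -4 0 0 0 0; 0 0 -4.9 0 0 0 0; 0 0 -5.3 0 0 0 0; 0 0 -5.3 0 0 0 0; 0 0 -5.3 0 0 0 0.3; 0 0 -5.3 0 0 0 0.5'
python3 look.py A3 wrist,side
```

```text
time: 2.25
eef_pos: [654.1, -133.0, 123.7]
ee_rot: [77.3, 90.0, -12.7]
ft_force: [0.2, 0.0, -0.2]
gripper_width: 0.604
[ 654.1 -133.   123.7] 2.35
```

View pics/A3_wrist.png

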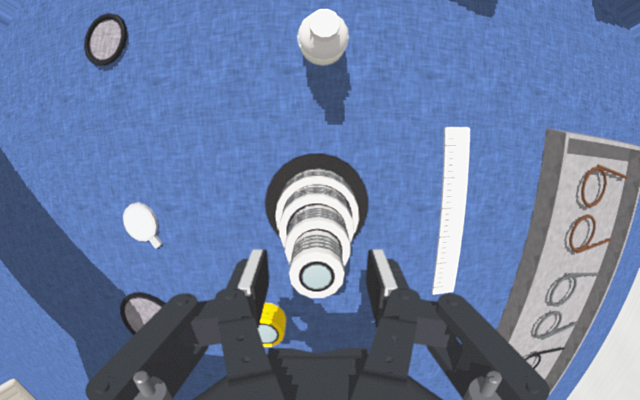

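```bash
python3 - <<'E'
import cv2
a=cv2.imread('pics/A3_side.png')[190:320,320:440]
cv2.imwrite('pics/A3c.png',cv2.resize(a,None,fx=4.5,fy=4.5,interpolation=cv2.INTER_CUBIC))
E
```

```text
(no output)
```

View pics/A3c.png

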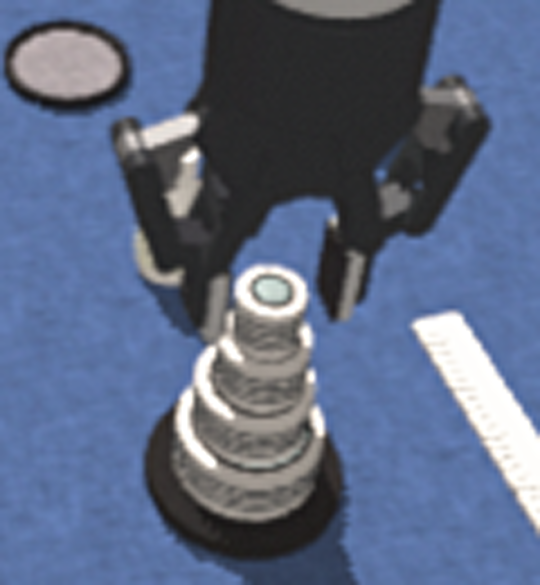

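```bash
python3 - <<'E'
from h import *
T=np.load('pics/A3_T.npy')
for d in (18,21,24):
    X=np.array([T[:3,3]+T[:3,:3]@np.array([d,s*25.5,w]) for s in(-1,1) for w in(-11,11)])
    print(d,((proj('side',X)-[320,190])*4.5).round(0).tolist(),proj('wrist',X,T).round(0).tolist())
print(((proj('side',[[654.4,-133,114],[654.4,-133,88]])-[320,190])*4.5).round(0), proj('wrist',[[654.4,-133,114],[654.4,-133,88]],T))
E
```

```text
18 [[195.0, 293.0], [212.0, 335.0], [319.0, 274.0], [339.0, 315.0]] [[267.0, 250.0], [270.0, 286.0], [369.0, 249.0], [366.0, 286.0]]
21 [[194.0, 298.0], [211.0, 340.0], [318.0, 279.0], [338.0, 321.0]] [[267.0, 247.0], [270.0, 283.0], [368.0, 247.0], [365.0, 283.0]]
24 [[193.0, 303.0], [210.0, 345.0], [317.0, 285.0], [336.0, 326.0]] [[268.0, 244.0], [271.0, 280.0], [367.0, 244.0], [364.0, 280.0]]
[[269. 289.]
 [262. 334.]] [[318.29070826 277.60507202]
 [318.12011564 252.35108103]]
```

Tips and tower match the predicted positions in both views. Closing.

```bash
python3 -m handwheel '0 0 0 0 0 0 0.6; 0 0 0 0 0 0 0.7; 0 0 0 0 0 0 0.8; 0 0 0 0 0 0 0.9; 0 0 0 0 0 0 1; 0 0 0 0 0 0 1; 0 0 0.2 0 0 0 1; 0 0 0.4 0 0 0 1'
python3 look.py A4 wrist,side; python3 - <<'E'
import cv2
a=cv2.imread('pics/A4_side.png')[190:320,320:440]
cv2.imwrite('pics/A4c.png',cv2.resize(a,None,fx=4.5,fy=4.5,interpolation=cv2.INTER_CUBIC))
E
```

```text
time: 3.35
eef_pos: [653.8, -132.9, 126.9]
ee_rot: [-107.3, 89.9, 162.7]
ft_force: [-0.1, 0.4, 0.2]
gripper_width: 0.289
[ 653.8 -132.9  126.9] 3.45
```

View pics/A4c.png

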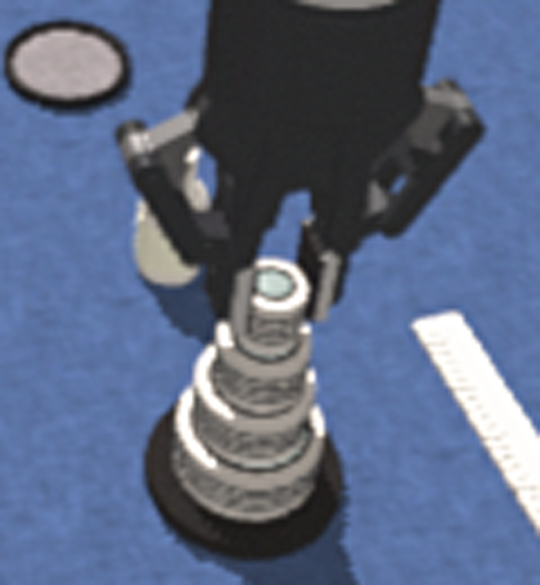

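View pics/A4_wrist.png

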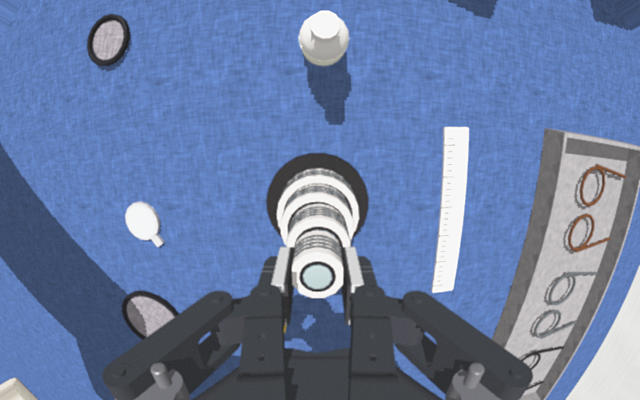

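```bash
python3 -m handwheel '0 0 0 0 0 0 1; 0 0 0 0 0 0 1; 0 0 0 0 0 0 1; 0 0 0 0 0 0 1; 0 0 0.3 0 0 0 1; 0 0 0.7 0 0 0 1; 0 0 1.2 0 0 0 1; 0 0 1.2 0 0 0 1'
python3 look.py A5 wrist,side; python3 - <<'E'
import cv2
a=cv2.imread('pics/A5_side.png')[190:320,320:440]
cv2.imwrite('pics/A5c.png',cv2.resize(a,None,fx=4.5,fy=4.5,interpolation=cv2.INTER_CUBIC))
E
```

```text
time: 4.45
eef_pos: [654.2, -133.1, 140.0]
ee_rot: [75.7, 89.9, -14.3]
ft_force: [-0.5, 0.0, -0.7]
gripper_width: 0.283
[ 654.2 -133.1  140. ] 4.55
```

View pics/A5c.png

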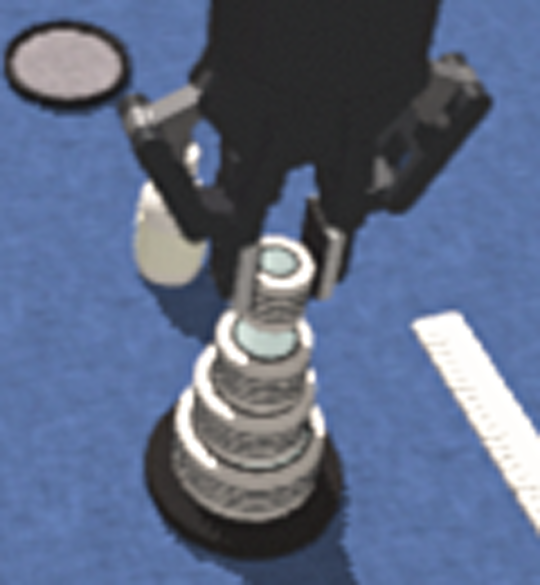

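View pics/A5_wrist.png

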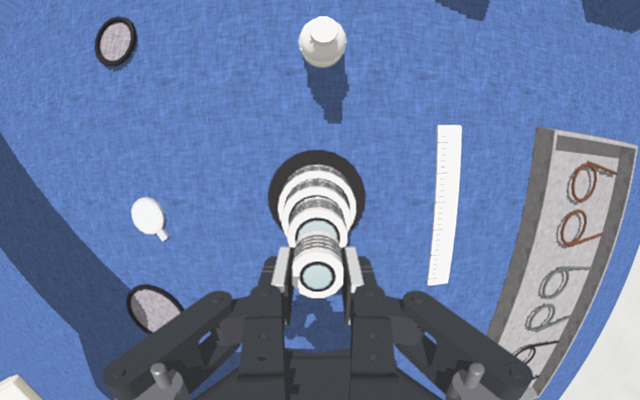

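lens_a is lifted level, clear of the tower, and a glint of lens_b glass shows beneath it. Next: carry it to rest_a and stop above it.

```bash
python3 -m handwheel '0 0 1.5 0 0 0 1; -0.5 0.4 3 0 0 0 1; -3 2.4 3.5 0 0 0 1; -7 5.7 3.5 0 0 0 1; -11.5 9.3 2 0 0 0 1; -15.5 12.6 -1 0 0 0 1; -18 14.6 -3.5 0 0 0 1; -18.65 15.1 -5 0 0 0 1'
python3 -m handwheel '0 0 0 0 0 0 1; 0 0 -0.5 0 0 0 1; 0 0 -1 0 0 0 1; 0 0 -1.5 0 0 0 1; 0 0 -2 0 0 0 1; 0 0 -2.5 0 0 0 1; 0 0 -3 0 0 0 1; 0 0 -3 0 0 0 1'
python3 look.py A6 wrist,scene,side
cat > ov.py <<'E'
from h import *
import sys
tag=sys.argv[1]; T=np.load(f'pics/{tag}_T.npy')
R={'a':(467.5,17.8,49),'b':(462.7,266.5,59),'c':(645.5,141,70),'d':(467,-280,82)}
r=R[sys.argv[2]]
out=[]
for n in sys.argv[3].split(','):
    a=cv2.imread(f'pics/{tag}_{n}.png')
    f=4 if n!='wrist' else 2
    a=cv2.resize(a,None,fx=f,fy=f,interpolation=cv2.INTER_CUBIC)
    for z,D in [(7,r[2]),(7,r[2]-8)]:
        c=(circ(n,r[0],r[1],z,D,T)+.5)*f; cv2.polylines(a,[c.astype(int).reshape(-1,1,2)],True,(0,255,0),1)
    m=c.mean(0).astype(int); u,v=max(0,m[0]-200),max(0,m[1]-220); a=a[v:v+400,u:u+400]
    a=cv2.copyMakeBorder(a,0,400-a.shape[0],0,400-a.shape[1],cv2.BORDER_CONSTANT); out.append(a)
cv2.imwrite(f'pics/{tag}_ov.png',np.hstack(out))
E
python3 ov.py A6 a wrist,side
```

```text
time: 5.55
eef_pos: [466.1, 19.2, 89.5]
ee_rot: [100.8, 90.0, 10.9]
ft_force: [-0.3, -0.6, -0.2]
gripper_width: 0.29
time: 6.55
eef_pos: [467.3, 18.0, 58.9]
ee_rot: [-92.7, 90.0, 177.3]
ft_force: [-0.8, 0.0, -0.1]
gripper_width: 0.289
[467.3  18.   58.9] 6.7
```

View pics/A6_ov.png

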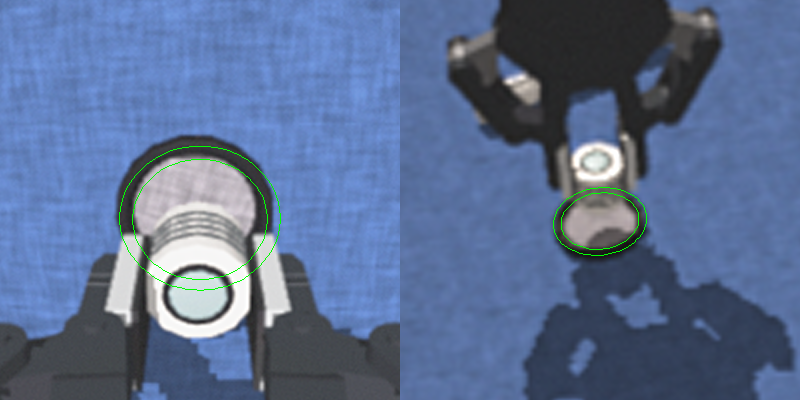

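The lens is above rest_a. The wrist view puts the rest about 2.5 mm towards +y and the side view about 2 mm towards −y. Both are well inside the 7 mm play, so I'll shift +1 mm and lower.

```bash
python3 -m handwheel '0 0.1 -0.4 0 0 0 1; 0 0.1 -0.8 0 0 0 1; 0 0.1 -1.2 0 0 0 1; 0 0.1 -1.5 0 0 0 1; 0 0.1 -1.7 0 0 0 1; 0 0.1 -1.85 0 0 0 1; 0 0.1 -1.95 0 0 0 1; 0 0.1 -1.95 0 0 0 1'
python3 look.py A7 wrist,side; python3 ov.py A7 a wrist,side
```

```text
time: 7.7
eef_pos: [467.5, 19.0, 39.8]
ee_rot: [147.1, 90.0, 57.1]
ft_force: [1.4, -0.7, 0.2]
gripper_width: 0.287
[467.5  19.   39.8] 7.8
```

View pics/A7_ov.png

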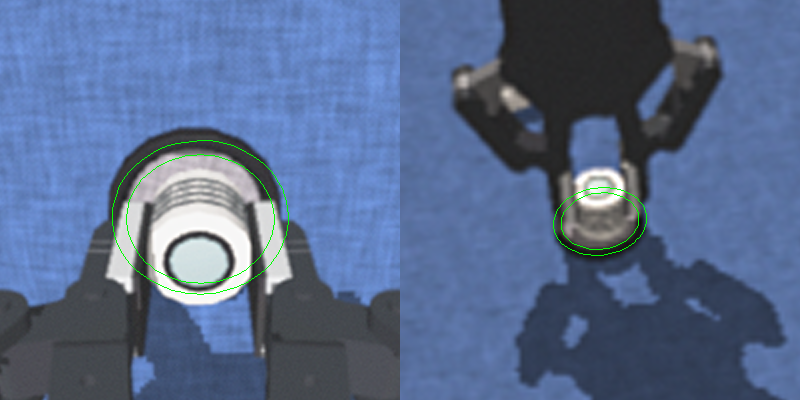

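```bash
python3 -m handwheel '-0.1 0.1 0 0 0 0 1; -0.1 0.1 -0.04 0 0 0 1; -0.1 0.1 -0.08 0 0 0 1; -0.1 0.1 -0.12 0 0 0 1; -0.1 0.1 -0.14 0 0 0 1; -0.1 0.1 -0.16 0 0 0 1; -0.1 0.1 -0.16 0 0 0 1; -0.1 0.1 -0.16 0 0 0 1'
```

```text
time: 8.8
eef_pos: [466.5, 20.0, 38.6]
ee_rot: [82.0, 90.0, -8.0]
ft_force: [-3.7, 0.4, 7.4]
gripper_width: 0.286
```

Contact: 7 N upward. Release and rise.

```bash
python3 -m handwheel '0 0 0 0 0 0 0.65; 0 0 0 0 0 0 0.5; 0 0 0 0 0 0 0.3; 0 0 0 0 0 0 0.1; 0 0 0.5 0 0 0 0; 0 0 2.5 0 0 0 0; 0 0 5.5 0 0 0 0; 0 0 9.5 0 0 0 0'
python3 look.py A8 wrist,side; python3 ov.py A8 a wrist,side
```

```text
time: 9.8
eef_pos: [466.1, 20.0, 134.0]
ee_rot: [-92.1, 89.9, 177.9]
ft_force: [0.8, -0.0, -0.5]
gripper_width: 0.999
[466.1  20.  134. ] 9.9
```

View pics/A8_ov.png

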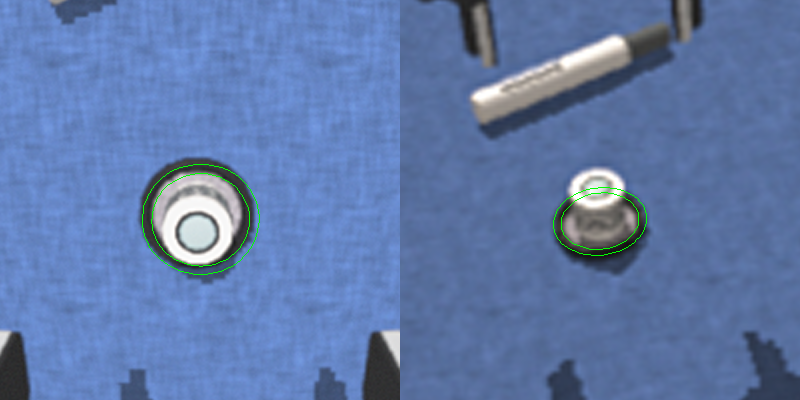

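View pics/A8_wrist.png

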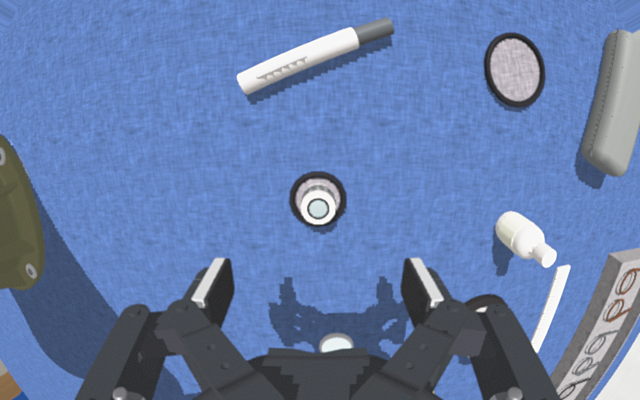

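lens_a stands in rest_a: wrist view (318,207), with a ring of dish visible around it. Back to the tower for lens_b.

```bash
python3 -m handwheel '1.5 -1.2 2 0 0 0 0; 5 -4 3 0 0 0 0; 9 -7.3 3 0 0 0 0; 13 -10.6 3 0 0 0 0; 16.5 -13.4 2.5 0 0 0 0; 18.4 -15 2 0 0 0 0; 18.75 -15.3 1.7 0 0 0 0; 18.75 -15.3 1.7 0 0 0 0'
python3 look.py B1 wrist,side
cat > tw.py <<'E'
from h import *
import sys
tag=sys.argv[1]; T=np.load(f'pics/{tag}_T.npy'); k=int(sys.argv[2])
p=(float(sys.argv[3]),float(sys.argv[4]))
out=[]
for n in ['wrist','side']:
    a=cv2.imread(f'pics/{tag}_{n}.png')
    f=2 if n=='wrist' else 4
    a=cv2.resize(a,None,fx=f,fy=f,interpolation=cv2.INTER_CUBIC)
    for z,D in [(10,84),(36,60),(62,48),(88,37)][:k]:
        c=(circ(n,p[0],p[1],z,D,T)+.5)*f; cv2.polylines(a,[c.astype(int).reshape(-1,1,2)],True,(0,255,0),1)
    m=c.mean(0).astype(int); u,v=max(0,m[0]-200),max(0,m[1]-200); a=a[v:v+400,u:u+400]
    out.append(cv2.copyMakeBorder(a,0,400-a.shape[0],0,400-a.shape[1],cv2.BORDER_CONSTANT))
cv2.imwrite(f'pics/{tag}_tw.png',np.hstack(out))
E
python3 tw.py B1 4 654.4 -133
```

```text
time: 10.9
eef_pos: [653.5, -132.6, 149.5]
ee_rot: [-106.9, 89.9, 163.1]
ft_force: [-0.5, -0.3, -0.0]
gripper_width: 1.004
[ 653.5 -132.6  149.5] 11.0
```

View pics/B1_tw.png

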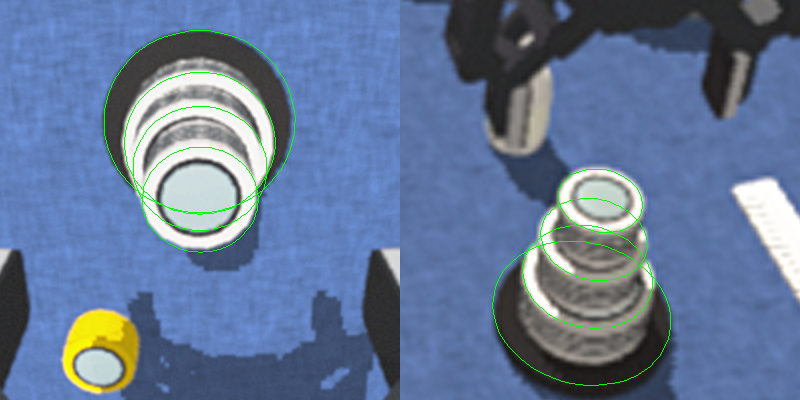

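The tower matches the prediction in both views: top of lens_b at crop (200,197), silver, clearly not the yellow one at (100,350). Descend and close.

```bash
python3 -m handwheel '0 0 -1.5 0 0 0 0; 0 0 -3 0 0 0 0; 0 0 -4.5 0 0 0 0; 0 0 -5.3 0 0 0 0; 0 0 -5.6 0 0 0 0; 0 0 -5.6 0 0 0 0.2; 0 0 -5.6 0 0 0 0.4; 0 0 -5.6 0 0 0 0.5'
python3 -m handwheel '0 0 0 0 0 0 0.6; 0 0 0 0 0 0 0.7; 0 0 0 0 0 0 0.8; 0 0 0 0 0 0 1; 0 0 0 0 0 0 1; 0 0 0 0 0 0 1; 0 0 0 0 0 0 1; 0 0 0 0 0 0 1'
python3 -m handwheel '0 0 0.1 0 0 0 1; 0 0 0.3 0 0 0 1; 0 0 0.6 0 0 0 1; 0 0 1 0 0 0 1; 0 0 1.4 0 0 0 1; 0 0 1.6 0 0 0 1; 0 0 1.6 0 0 0 1; 0 0 1.6 0 0 0 1'
python3 look.py B2 wrist,side;python3 tw.py B2 3 654.4 -133
```

```text
time: 12.0
eef_pos: [654.1, -133.0, 94.6]
ee_rot: [77.4, 90.0, -12.6]
ft_force: [-0.6, 0.6, -0.0]
gripper_width: 0.5
time: 13.0
eef_pos: [654.3, -133.1, 94.9]
ee_rot: [75.4, 89.9, -14.6]
ft_force: [-0.4, -0.1, 6.6]
gripper_width: 0.41
time: 14.0
eef_pos: [653.9, -133.0, 110.1]
ee_rot: [-102.9, 90.0, 167.1]
ft_force: [0.1, -0.2, -0.1]
gripper_width: 0.411
[ 653.9 -133.   110.1] 14.1
```

View pics/B2_tw.png

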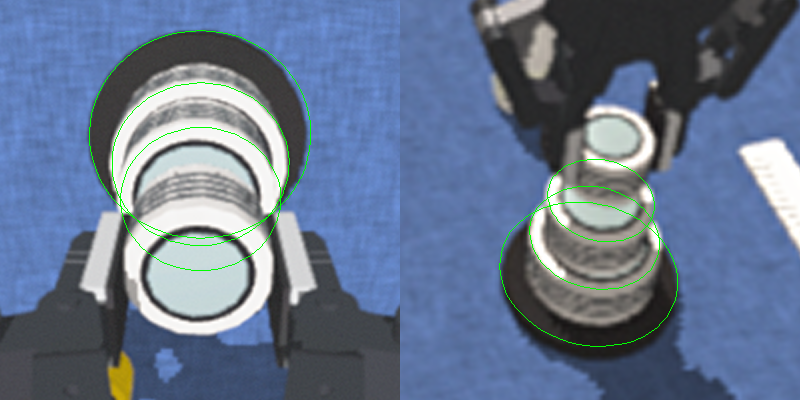

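lens_b is held level, and lens_c and lens_d haven't moved. Lift and carry to rest_b.

```bash
python3 -m handwheel '0 0 1.5 0 0 0 1; -0.3 0.6 3 0 0 0 1; -1.5 3 4 0 0 0 1; -3.5 7 4 0 0 0 1; -6 12 4 0 0 0 1; -8.5 17.5 4 0 0 0 1; -11 23 4 0 0 0 1; -13 28 3.5 0 0 0 1'
python3 -m handwheel '-2 4 -0.5 0 0 0 1; -4 7.5 -2 0 0 0 1; -5.5 10.8 -4 0 0 0 1; -6.1 12.1 -6 0 0 0 1; -6.1 12.1 -7.5 0 0 0 1; -6.1 12.1 -8.5 0 0 0 1; -6.1 12.1 -9 0 0 0 1; -6.1 12.1 -9 0 0 0 1'
python3 look.py B3 wrist,side;sed -i "s/266.5,59/268,59/;s/645.5,141/645.5,142.5/;s/467,-280/467,-279/" ov.py; python3 ov.py B3 b wrist,side
```

```text
time: 15.1
eef_pos: [523.1, 149.1, 146.9]
ee_rot: [104.3, 89.9, 14.4]
ft_force: [0.3, 0.2, -1.3]
gripper_width: 0.401
time: 16.1
eef_pos: [463.3, 267.6, 55.3]
ee_rot: [116.1, 90.0, 26.1]
ft_force: [0.9, 1.0, -0.1]
gripper_width: 0.412
[463.3 267.6  55.3] 16.2
```

View pics/B3_ov.png

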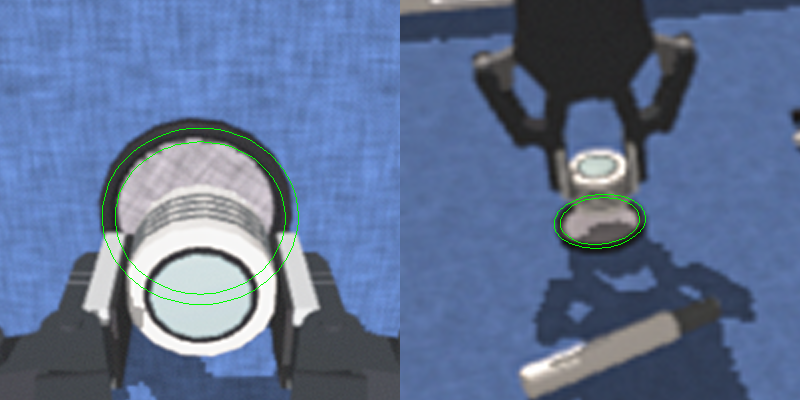

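```bash
python3 -m handwheel '-0.1 0.1 -0.5 0 0 0 1; -0.1 0.1 -1 0 0 0 1; -0.1 0.1 -1.4 0 0 0 1; -0.1 0.1 -1.6 0 0 0 1; -0.1 0.1 -1.75 0 0 0 1; -0.1 0.1 -1.85 0 0 0 1; -0.1 0.1 -1.9 0 0 0 1; -0.1 0.1 -1.9 0 0 0 1'
python3 -m handwheel '0 0 -0.02 0 0 0 1; 0 0 -0.04 0 0 0 1; 0 0 -0.06 0 0 0 1; 0 0 -0.08 0 0 0 1; 0 0 -0.1 0 0 0 1; 0 0 -0.11 0 0 0 1; 0 0 -0.12 0 0 0 1; 0 0 -0.12 0 0 0 1'
```

```text
time: 17.2
eef_pos: [462.0, 269.0, 36.2]
ee_rot: [120.8, 90.0, 30.8]
ft_force: [-0.1, -0.7, -0.3]
gripper_width: 0.405
time: 18.2
eef_pos: [462.1, 269.0, 35.8]
ee_rot: [117.7, 90.0, 27.7]
ft_force: [-4.9, -3.3, 13.4]
gripper_width: 0.405
```

Contact at 13 N. Release and rise.

```bash
python3 -m handwheel '0 0 0.05 0 0 0 0.5; 0 0 0.05 0 0 0 0.4; 0 0 0.05 0 0 0 0.3; 0 0 0.05 0 0 0 0.1; 0 0 0.5 0 0 0 0; 0 0 2.5 0 0 0 0; 0 0 5.5 0 0 0 0; 0 0 9.5 0 0 0 0'
python3 look.py B4 wrist,side; python3 ov.py B4 b wrist,side
```

```text
time: 19.2
eef_pos: [461.6, 268.8, 130.7]
ee_rot: [-63.2, 89.9, -153.2]
ft_force: [0.0, 0.3, 0.1]
gripper_width: 0.998
[461.6 268.8 130.7] 19.3
```

View pics/B4_ov.png

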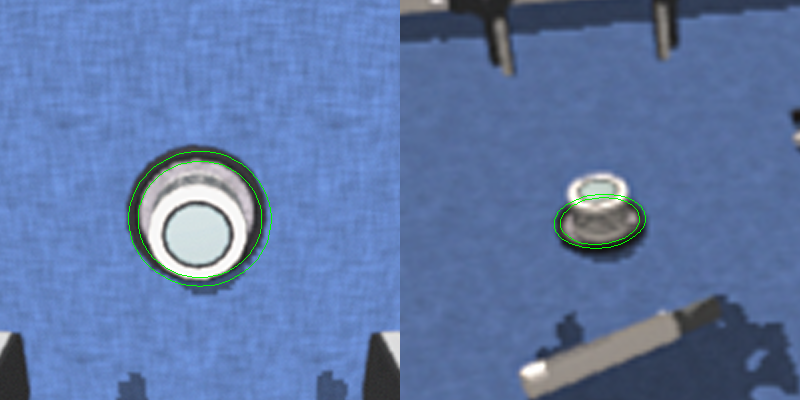

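lens_b sits in rest_b with dish visible around it. Back for lens_c.

```bash
python3 -m handwheel '0.5 -1 1.5 0 0 0 0; 2 -4 3 0 0 0 0; 4.5 -9 3 0 0 0 0; 7 -14.5 3 0 0 0 0; 9.5 -20 3 0 0 0 0; 12 -25.5 3 0 0 0 0; 14.5 -31 3 0 0 0 0; 17 -35.5 2.5 0 0 0 0'
python3 -m handwheel '1.3 -3 -0.5 0 0 0 0; 2 -4.3 -1.5 0 0 0 0; 2.2 -4.7 -2.5 0 0 0 0; 2.2 -4.7 -3.5 0 0 0 0; 2.2 -4.7 -3.5 0 0 0 0; 2.2 -4.7 -3.5 0 0 0 0; 2.2 -4.7 -3.5 0 0 0 0; 2.2 -4.7 -3.5 0 0 0 0'
python3 look.py C1 wrist,side;python3 tw.py C1 3 654.4 -133
```

```text
time: 20.3
eef_pos: [632.3, -89.1, 155.1]
ee_rot: [-87.5, 90.0, -177.6]
ft_force: [0.3, 0.4, -0.1]
gripper_width: 1.001
time: 21.3
eef_pos: [654.1, -132.9, 120.4]
ee_rot: [74.5, 90.0, -15.5]
ft_force: [0.4, 0.2, 0.5]
gripper_width: 1.001
[ 654.1 -132.9  120.4] 21.4
```

View pics/C1_tw.png

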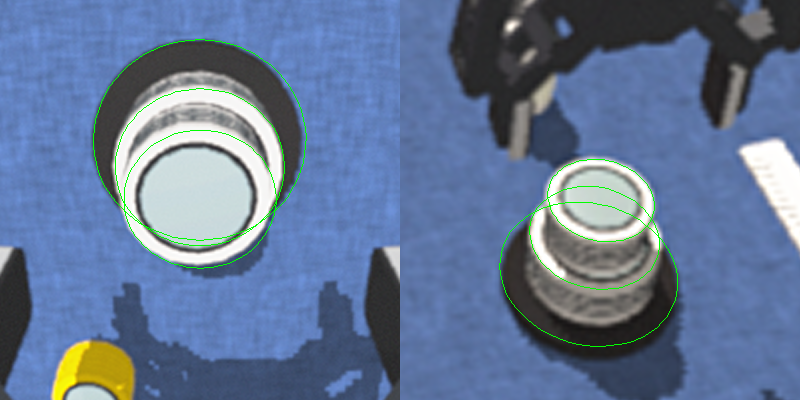

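lens_c at crop (197,198), about 1 mm towards −x of centre. Descend and grip.

```bash
python3 -m handwheel '-0.1 0 -1.5 0 0 0 0; -0.1 0 -3 0 0 0 0; -0.1 0 -4.3 0 0 0 0; -0.1 0 -5.1 0 0 0 0; -0.1 0 -5.4 0 0 0 0; -0.1 0 -5.4 0 0 0 0.1; -0.1 0 -5.4 0 0 0 0.25; -0.1 0 -5.4 0 0 0 0.35'
python3 -m handwheel '0 0 0 0 0 0 0.4; 0 0 0 0 0 0 0.5; 0 0 0 0 0 0 0.6; 0 0 0 0 0 0 0.8; 0 0 0 0 0 0 1; 0 0 0 0 0 0 1; 0 0 0 0 0 0 1; 0 0 0 0 0 0 1'
python3 -m handwheel '0 0 0.1 0 0 0 1; 0 0 0.3 0 0 0 1; 0 0 0.6 0 0 0 1; 0 0 1 0 0 0 1; 0 0 1.4 0 0 0 1; 0 0 1.6 0 0 0 1; 0 0 1.6 0 0 0 1; 0 0 1.6 0 0 0 1'
python3 look.py C2 wrist,side;python3 tw.py C2 2 654.4 -133
```

```text
time: 22.4
eef_pos: [653.2, -133.0, 66.4]
ee_rot: [75.7, 90.0, -14.3]
ft_force: [-0.4, 0.2, -0.4]
gripper_width: 0.652
time: 23.4
eef_pos: [653.3, -133.1, 66.6]
ee_rot: [75.4, 89.9, -14.6]
ft_force: [0.4, 0.4, 4.9]
gripper_width: 0.539
time: 24.4
eef_pos: [652.9, -133.0, 81.8]
ee_rot: [-96.8, 90.0, 173.2]
ft_force: [0.4, -0.7, -0.5]
gripper_width: 0.541
[ 652.9 -133.    81.8] 24.5
```

View pics/C2_tw.png

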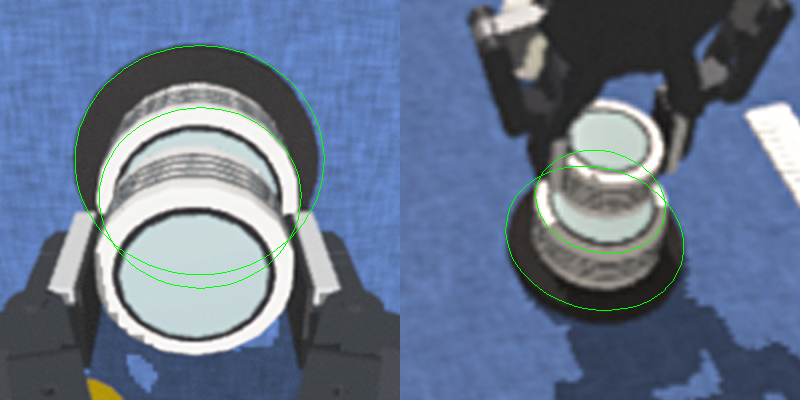

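lens_c is held level. The bottle (659,−9, 75 mm tall) lies on the direct line, so I'll lift to about 140 mm under the lens before crossing.

```bash
python3 -m handwheel '0 0 1.5 0 0 0 1; 0 0 3.5 0 0 0 1; 0 0 5.5 0 0 0 1; 0 0 7.5 0 0 0 1; 0 0.5 9 0 0 0 1; 0 2.5 9.5 0 0 0 1; -0.2 5.5 9.5 0 0 0 1; -0.4 9.5 9.5 0 0 0 1'
python3 -m handwheel '0 4 0 0 0 0 1; 0 8 0 0 0 0 1; -0.2 12 0 0 0 0 1; -0.4 15.5 -1 0 0 0 1; -0.4 17.6 -3 0 0 0 1; -0.4 18.1 -5.5 0 0 0 1; -0.4 18.1 -8 0 0 0 1; -0.4 18.1 -10 0 0 0 1'
python3 -m handwheel '0 0 -0.8 0 0 0 1; 0 0 -1.4 0 0 0 1; 0 0 -2 0 0 0 1; 0 0 -2.4 0 0 0 1; 0 0 -2.4 0 0 0 1; 0 0 -2.4 0 0 0 1; 0 0 -2.4 0 0 0 1; 0 0 -2.4 0 0 0 1'
python3 look.py C3 wrist,side; python3 ov.py C3 c wrist,side
```

```text
time: 25.5
eef_pos: [648.5, -36.2, 176.4]
ee_rot: [-102.1, 89.9, 167.8]
ft_force: [0.5, 0.1, -0.2]
gripper_width: 0.539
time: 26.5
eef_pos: [644.3, 143.1, 74.6]
ee_rot: [-80.5, 89.9, -170.5]
ft_force: [-0.3, -0.2, -0.5]
gripper_width: 0.54
time: 27.5
eef_pos: [645.1, 143.0, 53.2]
ee_rot: [95.5, 90.0, 5.5]
ft_force: [0.1, -0.3, -0.2]
gripper_width: 0.542
[645.1 143.   53.2] 27.6
```

View pics/C3_ov.png

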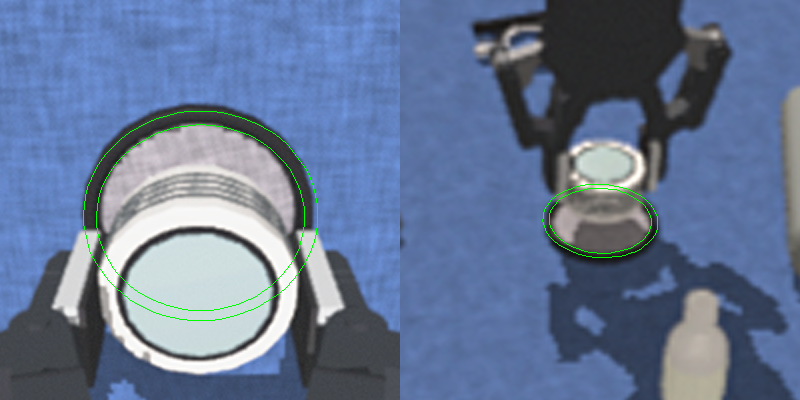

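Aligned to within about 2 mm. Lower to contact.

```bash
python3 -m handwheel '-0.1 0 -0.5 0 0 0 1; -0.1 0 -1 0 0 0 1; -0.1 0 -1.4 0 0 0 1; -0.1 0 -1.6 0 0 0 1; -0.1 0 -1.75 0 0 0 1; -0.1 0 -1.85 0 0 0 1; -0.1 0 -1.9 0 0 0 1; -0.1 0 -1.9 0 0 0 1'
python3 -m handwheel '0 0 -0.01 0 0 0 1; 0 0 -0.02 0 0 0 1; 0 0 -0.03 0 0 0 1; 0 0 -0.04 0 0 0 1; 0 0 -0.05 0 0 0 1; 0 0 -0.06 0 0 0 1; 0 0 -0.07 0 0 0 1; 0 0 -0.08 0 0 0 1'
```

```text
time: 28.6
eef_pos: [644.0, 143.0, 34.0]
ee_rot: [107.0, 90.0, 17.0]
ft_force: [1.1, 0.5, 0.0]
gripper_width: 0.541
time: 29.6
eef_pos: [644.0, 143.0, 33.6]
ee_rot: [71.5, 90.0, -18.5]
ft_force: [-3.7, -1.4, 6.2]
gripper_width: 0.538
```

```bash
python3 -m handwheel '0 0 0.02 0 0 0 0.4; 0 0 0.02 0 0 0 0.3; 0 0 0.02 0 0 0 0.2; 0 0 0.02 0 0 0 0; 0 0 0.3 0 0 0 0; 0 0 2 0 0 0 0; 0 0 5 0 0 0 0; 0 0 9 0 0 0 0'
python3 look.py C4 wrist,side; python3 ov.py C4 c wrist,side
```

```text
time: 30.6
eef_pos: [643.8, 143.0, 124.8]
ee_rot: [-77.4, 90.0, -167.4]
ft_force: [0.3, -0.4, 1.0]
gripper_width: 1.001
[643.8 143.  124.8] 30.7
```

View pics/C4_ov.png

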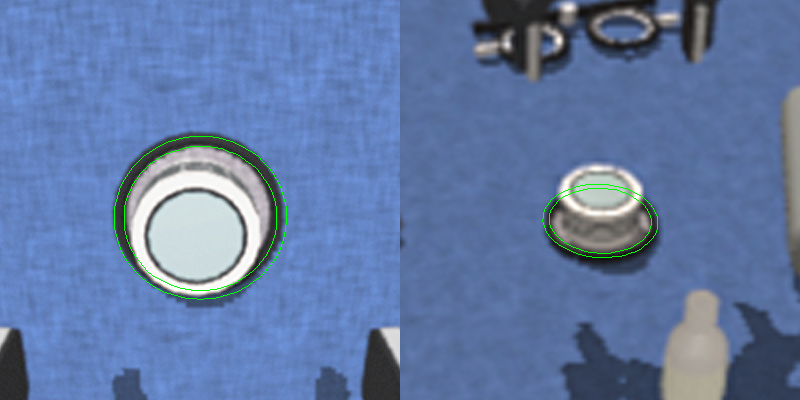

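lens_c is in rest_c. Back over the bottle for lens_d.

```bash
python3 -m handwheel '0 -1 2 0 0 0 0; 0.1 -4 4 0 0 0 0; 0.3 -8.5 4 0 0 0 0; 0.5 -13.5 4 0 0 0 0; 0.7 -18.5 4 0 0 0 0; 0.9 -23 4 0 0 0 0; 1 -26.4 3 0 0 0 0; 1 -27.6 0.5 0 0 0 0'
python3 -m handwheel '0 0 -2 0 0 0 0; 0 0 -2.8 0 0 0 0; 0 0 -2.8 0 0 0 0; 0 0 -2.8 0 0 0 0; 0 0 -2.8 0 0 0 0; 0 0 -2.8 0 0 0 0; 0 0 -2.8 0 0 0 0; 0 0 -2.8 0 0 0 0'
python3 look.py D1 wrist,side;python3 tw.py D1 2 654.4 -133
```

```text
time: 31.7
eef_pos: [654.0, -135.9, 129.4]
ee_rot: [69.8, 89.9, -20.3]
ft_force: [0.6, 0.4, -1.1]
gripper_width: 0.999
time: 32.7
eef_pos: [654.0, -133.0, 100.2]
ee_rot: [69.3, 90.0, -20.7]
ft_force: [0.8, 0.0, -0.7]
gripper_width: 0.997
[ 654.  -133.   100.2] 32.8
```

View pics/D1_tw.png

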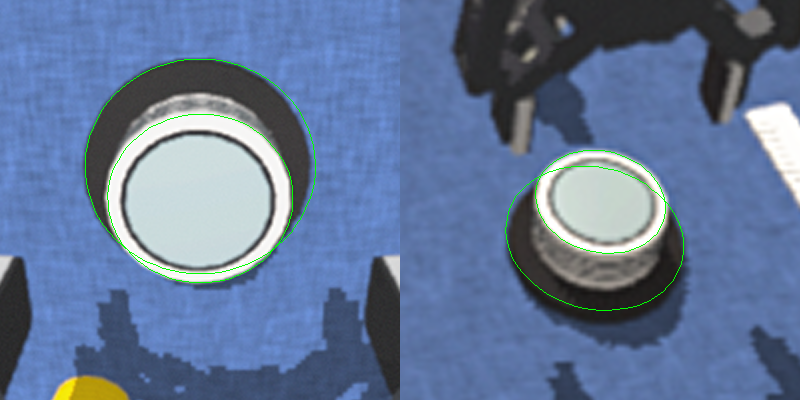

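View pics/D1_wrist.png

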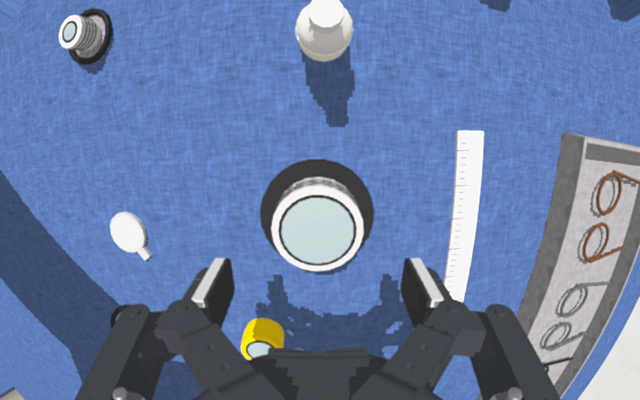

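lens_d is centred between the jaws: wrist view (317,230), yellow look-alike at (262,340) clear. Descend and grip.

```bash
python3 -m handwheel '0 0 -1.5 0 0 0 0; 0 0 -3 0 0 0 0; 0 0 -4.5 0 0 0 0; 0 0 -5.5 0 0 0 0; 0 0 -6 0 0 0 0; 0 0 -6.3 0 0 0 0; 0 0 -6.3 0 0 0 0; 0 0 -6.3 0 0 0 0.15'
python3 -m handwheel '0 0 0 0 0 0 0.25; 0 0 0 0 0 0 0.35; 0 0 0 0 0 0 0.5; 0 0 0 0 0 0 0.7; 0 0 0 0 0 0 1; 0 0 0 0 0 0 1; 0 0 0 0 0 0 1; 0 0 0 0 0 0 1'
python3 -m handwheel '0 0 0.1 0 0 0 1; 0 0 0.3 0 0 0 1; 0 0 0.6 0 0 0 1; 0 0 1 0 0 0 1; 0 0 1.4 0 0 0 1; 0 0 1.6 0 0 0 1; 0 0 1.6 0 0 0 1; 0 0 1.6 0 0 0 1'
python3 look.py D2 wrist,side;python3 tw.py D2 1 654.4 -133
```

```text
time: 33.8
eef_pos: [654.2, -133.1, 37.7]
ee_rot: [77.4, 90.0, -12.6]
ft_force: [0.2, 0.4, 0.5]
gripper_width: 0.857
time: 34.8
eef_pos: [654.4, -133.1, 38.0]
ee_rot: [72.7, 89.9, -17.3]
ft_force: [-0.5, 0.8, 6.2]
gripper_width: 0.682
time: 35.8
eef_pos: [653.9, -133.0, 53.1]
ee_rot: [-101.5, 90.0, 168.5]
ft_force: [-0.3, 0.2, -0.7]
gripper_width: 0.678
[ 653.9 -133.    53.1] 35.9
```

View pics/D2_tw.png

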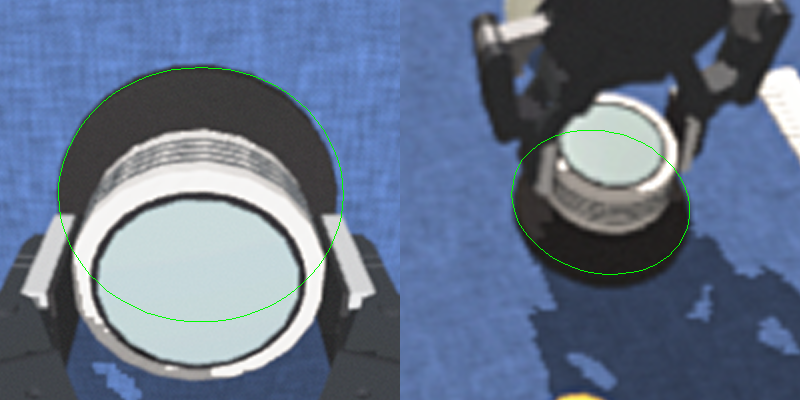

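lens_d is held level. Carry it high to rest_d.

```bash
python3 -m handwheel '0 0 1.5 0 0 0 1; 0 0 3.5 0 0 0 1; 0 0 5.5 0 0 0 1; -1 -0.8 7 0 0 0 1; -3 -2.3 7.5 0 0 0 1; -6 -4.6 7.5 0 0 0 1; -9.5 -7.3 7.5 0 0 0 1; -13 -10 7.5 0 0 0 1'
python3 -m handwheel '-3 -2.4 0 0 0 0 1; -5 -3.9 -1 0 0 0 1; -5.7 -4.5 -3 0 0 0 1; -5.7 -4.5 -5 0 0 0 1; -5.7 -4.5 -6.5 0 0 0 1; -5.7 -4.5 -7.5 0 0 0 1; -5.7 -4.5 -7.8 0 0 0 1; -5.7 -4.5 -7.8 0 0 0 1'
python3 look.py D3 wrist,side; python3 ov.py D3 d wrist,side
```

```text
time: 36.9
eef_pos: [522.2, -234.0, 128.9]
ee_rot: [49.7, 90.0, -40.3]
ft_force: [-0.2, -0.9, -0.8]
gripper_width: 0.68
time: 37.9
eef_pos: [467.1, -278.0, 50.4]
ee_rot: [55.4, 90.0, -34.6]
ft_force: [0.7, 0.1, -0.9]
gripper_width: 0.682
[ 467.1 -278.    50.4] 38.0
```

View pics/D3_ov.png

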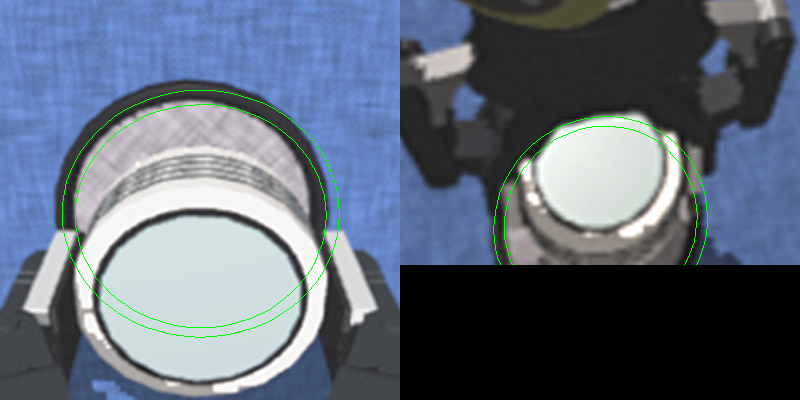

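```bash
python3 -m handwheel '-0.2 0.1 -0.5 0 0 0 1; -0.2 0.1 -1 0 0 0 1; -0.2 0.1 -1.4 0 0 0 1; -0.2 0.1 -1.6 0 0 0 1; -0.2 0.1 -1.72 0 0 0 1; -0.2 0.1 -1.8 0 0 0 1; -0.2 0.1 -1.85 0 0 0 1; -0.2 0.1 -1.85 0 0 0 1'
python3 look.py D4 wrist; python3 ov.py D4 d wrist
python3 -m handwheel '0 0 -0.01 0 0 0 1; 0 0 -0.02 0 0 0 1; 0 0 -0.03 0 0 0 1; 0 0 -0.04 0 0 0 1; 0 0 -0.05 0 0 0 1; 0 0 -0.06 0 0 0 1; 0 0 -0.07 0 0 0 1; 0 0 -0.08 0 0 0 1'
```

```text
time: 39.0
eef_pos: [465.0, -277.0, 31.7]
ee_rot: [63.1, 90.0, -26.9]
ft_force: [-0.1, 0.8, -0.6]
gripper_width: 0.679
[ 465.  -277.    31.7] 39.05
time: 40.05
eef_pos: [465.0, -277.0, 31.0]
ee_rot: [38.8, 90.0, -51.2]
ft_force: [-2.3, 0.8, 2.2]
gripper_width: 0.682
```

View pics/D4_ov.png

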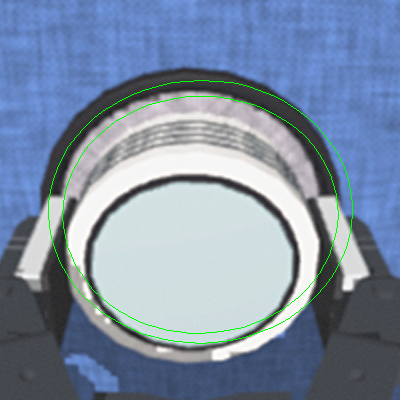

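The lens is inside the dish and lightly touching (2 N). A hair lower, then release.

```bash
python3 -m handwheel '0 0 -0.02 0 0 0 1; 0 0 -0.03 0 0 0 1; 0 0 -0.03 0 0 0 0.28; 0 0 -0.03 0 0 0 0.2; 0 0 -0.03 0 0 0 0.1; 0 0 -0.03 0 0 0 0; 0 0 -0.03 0 0 0 0; 0 0 0.2 0 0 0 0'
python3 -m handwheel '0 0 1 0 0 0 0; 0 0 3 0 0 0 0; 0 0 5.5 0 0 0 0; 0 0 8.5 0 0 0 0; 0 0 12 0 0 0 0; 1 4 15 0 0 0 0; 1 8 16 0 0 0 0; 1 12 16 0 0 0 0'
python3 look.py D5 wrist,side,scene
```

```text
time: 41.05
eef_pos: [464.9, -276.9, 32.8]
ee_rot: [-122.5, 90.0, 147.5]
ft_force: [0.2, 1.1, 0.2]
gripper_width: 0.997
time: 42.05
eef_pos: [475.2, -155.9, 194.6]
ee_rot: [68.5, 89.9, -21.6]
ft_force: [0.2, 0.8, -0.4]
gripper_width: 1.001
[ 475.2 -155.9  194.6] 42.2
```

View pics/D5_wrist.png

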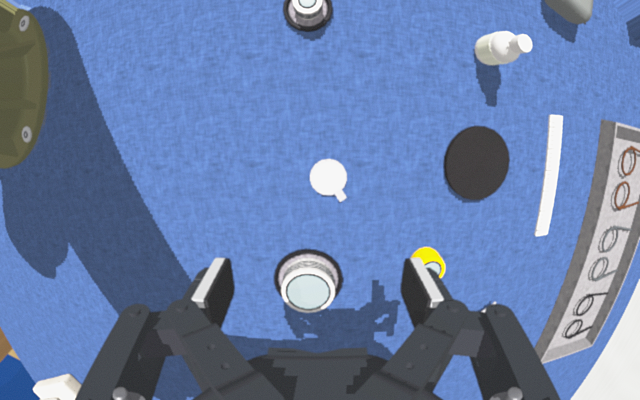

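View pics/D5_side.png

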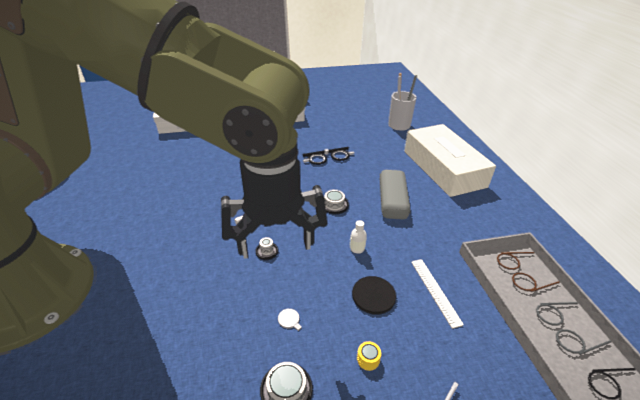

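View pics/D5_scene.png

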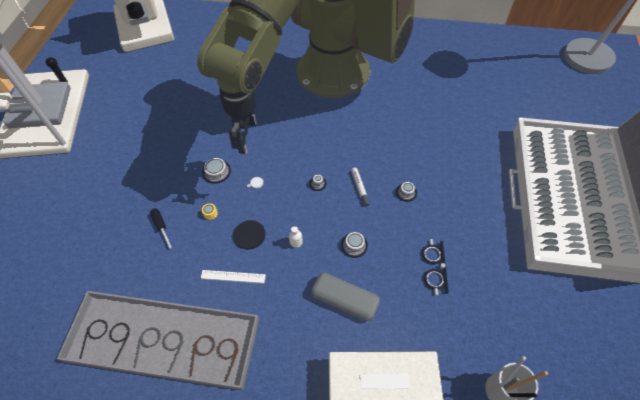

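All four lenses are in rests: scene (318,181), (408,189), (355,242) and (216,168). The bottle (296,237), frame (434,265) and yellow piece (209,212) are where they began. One enlarged check that they lie flat.

```bash
python3 - <<'E'
from h import *
a=cv2.imread('pics/D5_scene.png')
f=8;a=cv2.resize(a,None,fx=f,fy=f,interpolation=cv2.INTER_CUBIC);out=[]
for x,y,D,L in [(467,19,49,27),(462.5,268,59,37),(645,142.5,70,48),(466.5,-278,82,60)]:
    for z,d,col in [(7,D,(0,255,0)),(29,L,(0,0,255))]:
        c=(circ('scene',x,y,z,d)+.5)*f; cv2.polylines(a,[c.astype(int).reshape(-1,1,2)],True,col,1)
    m=c.mean(0).astype(int); out.append(a[m[1]-140:m[1]+150,m[0]-140:m[0]+150])
cv2.imwrite('pics/F.png',np.vstack([np.hstack(out[:2]),np.hstack(out[2:])]))
b=cv2.imread('pics/0_scene.png').astype(int);e=cv2.imread('pics/D5_scene.png').astype(int)
for n,(u,v,w,h) in {'frame':(415,235,40,65),'bottle':(284,222,22,30)}.items(): print(n,np.abs(b-e)[v:v+h,u:u+w].mean().round(2))
E
```

```text
frame 0.52
bottle 0.5
```

View pics/F.png

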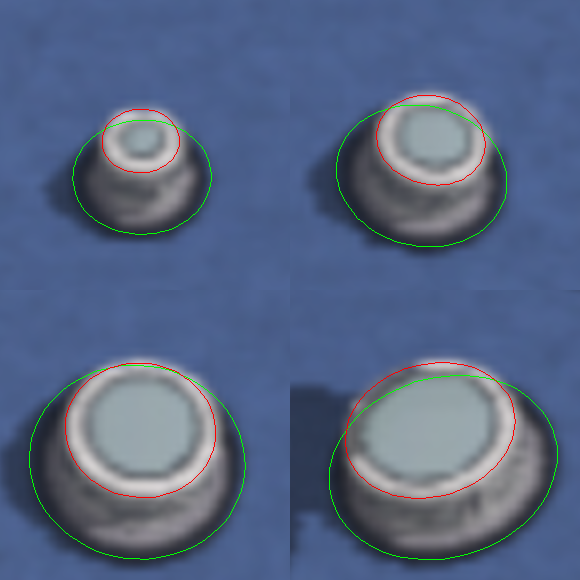

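The tops of all four fit level circles at z = 29 mm, so they lie flat on the dish floors. Handing in.

```bash
python3 -c "
from cell import workorder,env
print(workorder.hand_in(), env.get_obs()['time'])"
```

```text
the job is handed in; nothing more can be done
the job is handed in; nothing more can be done
```

I took the tower apart from the top, lens_a, then b, c and d. Each lens now lies in the rest of its own size, and I handed the job in at about 42 s of the 106 s.

- **Placement:** I lowered each lens until the wrist force showed light contact (2–13 N upward) before letting go. In the last scene picture the tops of all four fit level circles at 29 mm, the height of a lens lying flat on its dish floor.
- **Bystanders:** The bottle and trial frame look the same in the first and last pictures. The yellow look-alike was left alone.
- **Robot:** The gripper was open and clear of everything at hand-in. No wrist reading was above about 15 N.
- **Disagreement:** The wrist and side cameras differed by up to about 5 mm on where the rests lie in y. I aimed between them, which stayed inside the 7 mm play around each lens.

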